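# Set out the examination lenses in order

## Task

Move the four examination lenses out of their cases on the metal tray into the wooden lens rack, keeping their order: counted from the end with the post on each, the first lens on the tray goes to the first place in the rack, the second to the second, and so on, so that the examiner finds each by feel in the dark. Set each one down upright, glass up, in the middle of its place, and never tip a lens over or knock one against another.

Things in the scene. Friction and masses are not known exactly. Their poses are not given: they have to be found in the camera images.
- lens_a: the widest examination lens: an upright round black housing with a glass top, 54 mm in diameter, 26 mm high, straight-sided, 60 g give or take 30 percent, loose. Origin at the centre of its underside, z up out of the glass top. It starts glass up in its case, and is gripped across its diameter.
- lens_b: the second widest examination lens: an upright round black housing with a glass top, 47 mm in diameter, 32 mm high, straight-sided, 50 g give or take 30 percent, loose. Origin at the centre of its underside, z up out of the glass top. It starts glass up in its case, and is gripped across its diameter.
- lens_c: the third widest examination lens: an upright round black housing with a glass top, 40 mm in diameter, 28 mm high, straight-sided, 42 g give or take 30 percent, loose. Origin at the centre of its underside, z up out of the glass top. It starts glass up in its case, and is gripped across its diameter.
- lens_d: the narrowest and tallest examination lens: an upright round black housing with a glass top, 33 mm in diameter, 36 mm high, straight-sided, 35 g give or take 30 percent, loose. Origin at the centre of its underside, z up out of the glass top. It starts glass up in its case, and is gripped across its diameter.
- case_a: the open grey case in which lens_a starts: a shallow square dish 64 mm by 64 mm, 6 mm high, floor and walls 2.5 mm thick, fixed on the tray. Origin at the centre of its underside, which is 10 mm above the table.
- case_b: the open grey case in which lens_b starts: a shallow square dish 57 mm by 57 mm, 6 mm high, floor and walls 2.5 mm thick, fixed on the tray. Origin at the centre of its underside, which is 10 mm above the table.
- case_c: the open grey case in which lens_c starts: a shallow square dish 50 mm by 50 mm, 6 mm high, floor and walls 2.5 mm thick, fixed on the tray. Origin at the centre of its underside, which is 10 mm above the table.
- case_d: the open grey case in which lens_d starts: a shallow square dish 43 mm by 43 mm, 6 mm high, floor and walls 2.5 mm thick, fixed on the tray. Origin at the centre of its underside, which is 10 mm above the table.
- tray: bare metal tray, a flat 10 mm plate, fixed, 330 by 84 mm, long along its y; upright post (21 mm thick, 42 mm high) at y = +151 mm. Places 1 to 4 in a row at y = +105, +35, -35, -105 mm, x = 0; 1 is next to the post. Each place holds a case, in any order. Origin: centre of underside. Left or right, any yaw. Articles stand 80+ mm off the row line.
- rack: wooden rack, fixed, 330 by 84 mm, long along its y; upright post (21 mm thick, 42 mm high) at y = +151 mm. Places 1 to 4 in a row at y = +105, +35, -35, -105 mm, x = 0; 1 is next to the post. Floor 10 mm above the table; ridges 9 mm high at y = 0, +-70, +-140 mm divide it; dark discs mark the middles. Origin: centre of underside. Left or right, any yaw. Articles stand 80+ mm off the row line.

How it is judged:
At the end, for the whole second after the job is handed in: Each lens stands upright (within 7 degrees) on the rack's floor, at rest, within 12 mm each way of the middle of the place whose number, counted from the rack's post, is that of its case counted from the tray's post (((y of case_a in the frame of tray between 0.085 and 0.125 m and y of lens_a in the frame of rack between 0.093 and 0.117 m) or (y of case_a in the frame of tray between 0.015 and 0.055 m and y of lens_a in the frame of rack between 0.023 and 0.047 m) or (y of case_a in the frame of tray between -0.055 and -0.015 m and y of lens_a in the frame of rack between -0.047 and -0.023 m) or (y of case_a in the frame of tray between -0.125 and -0.085 m and y of lens_a in the frame of rack between -0.117 and -0.093 m)) and x of lens_a in the frame of rack between -0.012 and 0.012 m and z of lens_a in the frame of rack between 0.006 and 0.014 m and angle between each of lens_a, lens_b, lens_c, lens_d's own z axis and vertical below 0.12 rad and linear speed of each of lens_a, lens_b, lens_c, lens_d below 0.02 m/s and angular speed of each of lens_a, lens_b, lens_c, lens_d below 0.2 rad/s and ((y of case_b in the frame of tray between 0.085 and 0.125 m and y of lens_b in the frame of rack between 0.093 and 0.117 m) or (y of case_b in the frame of tray between 0.015 and 0.055 m and y of lens_b in the frame of rack between 0.023 and 0.047 m) or (y of case_b in the frame of tray between -0.055 and -0.015 m and y of lens_b in the frame of rack between -0.047 and -0.023 m) or (y of case_b in the frame of tray between -0.125 and -0.085 m and y of lens_b in the frame of rack between -0.117 and -0.093 m)) and x of lens_b in the frame of rack between -0.012 and 0.012 m and z of lens_b in the frame of rack between 0.006 and 0.014 m and ((y of case_c in the frame of tray between 0.085 and 0.125 m and y of lens_c in the frame of rack between 0.093 and 0.117 m) or (y of case_c in the frame of tray between 0.015 and 0.055 m and y of lens_c in the frame of rack between 0.023 and 0.047 m) or (y of case_c in the frame of tray between -0.055 and -0.015 m and y of lens_c in the frame of rack between -0.047 and -0.023 m) or (y of case_c in the frame of tray between -0.125 and -0.085 m and y of lens_c in the frame of rack between -0.117 and -0.093 m)) and x of lens_c in the frame of rack between -0.012 and 0.012 m and z of lens_c in the frame of rack between 0.006 and 0.014 m and ((y of case_d in the frame of tray between 0.085 and 0.125 m and y of lens_d in the frame of rack between 0.093 and 0.117 m) or (y of case_d in the frame of tray between 0.015 and 0.055 m and y of lens_d in the frame of rack between 0.023 and 0.047 m) or (y of case_d in the frame of tray between -0.055 and -0.015 m and y of lens_d in the frame of rack between -0.047 and -0.023 m) or (y of case_d in the frame of tray between -0.125 and -0.085 m and y of lens_d in the frame of rack between -0.117 and -0.093 m)) and x of lens_d in the frame of rack between -0.012 and 0.012 m and z of lens_d in the frame of rack between 0.006 and 0.014 m); the robot touches nothing.
It fails at once if a lens is tipped by more than 40 degrees (angle between any of lens_a, lens_b, lens_c, lens_d's own z axis and vertical above 0.7 rad).
It fails at once if one lens is knocked against another (contact force between lens_a and lens_b above 1 N or contact force between any of lens_a, lens_b and lens_c above 1 N or contact force between any of lens_a, lens_b, lens_c and lens_d above 1 N).
It also fails if it takes over 99 s, if anything falls off the work surface, if the arm or the gripper's body presses on something with over 40 N, if the wrist force passes 120 N, or if a joint passes its speed limit or range.

## Robot

A 7-joint arm with a two-finger parallel gripper is mounted at the origin on the work surface. World frame = base frame: x ahead of the robot, y to its left, z up, the work surface at z = 0. Lengths are in m, angles in rad, forces in N, time in s.
With the tool pointing down it reaches from about 0.4 to 0.85 m from the base axis. Payload 10.4 kg.
Tool frame: the origin (TCP) lies between the finger pads; the fingertips stand 11 mm ahead of it and the grasp point (between the pads) lies 8 mm behind it (tip_reach is the distance from the TCP to the fingertips, in m); z points along the fingers, y is the line along which they close (so a half turn about z gives the same grasp; the last joint's range is limited). The gripper opens to 85 mm and grips with 20 to 120 N. Pads are 22 mm wide; open, the fingers measure 114 mm over their backs; the gripper's body (76 mm by 85 mm) begins 54 mm behind the grasp point. The pads swing forward as they close: fully open they stand 13 mm farther back than shut.
Start: joints at [-1.262, 0.332, -0.065, 1.46, 0.022, 1.35, -0.088], TCP at [0.204, 0.591, 0.242] pointing down, gripper open.
Joint ranges: [-2.6, 2.6], [-0.5, 2.12], [-1.47, 1.34], [0.16, 2.42], [-1.27, 4.41], [0.06, 2.06], [-2.6, 2.6]. Speed limits (rad/s): [2.22, 2.22, 2.79, 2.79, 3.14, 3.14, 3.14].

## Interface

Orientations are given as a unit quaternion [x, y, z, w].
In Python, from workcell import * gives the robot as it stands.
- The arm moves only by the shell command python3 -m inch 'ROWS' [OPENING] [FORCE]. ROWS is JSON, a list of rows, each an object with "slide": the shift along the world's x, y, z in m, a list of three; "yaw": the turn about the world's z in rad. A call has 1 to 20 rows; each row is the pose to reach, as a shift and turn from the pose commanded when the call began; what a row does not reach only later rows make up. A row lasts 1/12 s, in which the tool goes at most 41.7 mm and 7.16 degrees, less where a joint would pass 70% of its speed; a pose out of reach is approached as far as the arm can. A call with a gripper value outside its range is refused whole. OPENING is the closure in counts, from 0 (fully open) to 255 (shut), set as the call begins (- or left out, the last holds). The fingers move at their own pace and stop on an object; FORCE is the grip in N (left out, the last holds). Time passes only in rows, so rows that repeat a pose let the fingers close. It gives the time, the measured TCP pose, the force, the opening and the grip force at its end, in the units of the state.
- get_obs(): the state, without advancing time (a new reading comes with each control period).
- camera(name): name is "scene" or "top" or "wrist"; returns a dict with "frame" (384x512x3 uint8, red, green, blue), "fx", "fy", "cx", "cy" (pixels), "extrinsics" (4x4, takes a point from world to camera coordinates). Camera axes: x right, y down, z forward; pixel columns grow to the right and rows downward; lengths in m; the calibration is good to about 2 mm. The wrist camera is an equidistant fisheye: a pixel r from the principal point sees the ray r / f radians off the axis. A picture is of the moment at which its call begins. There is no depth.
- hand_in(): hands the job in; it is judged then, once.
The state is a dict: "clock": time; "joint_pos": joint angles; "joint_velocities": joint speeds; "tau": joint torques, N m; "position": TCP position; "ee_rot": TCP orientation; "ft_force": force on the tool from outside, world axes, zero at the start; "torque": the same for the moment, N m; "grip_width": opening from 0.0 (shut) to 1.0 (fully open); "grasp_force": force on a finger pad.
Only numpy, scipy, OpenCV 4.12 (cv2) and the standard library are available. Lean on these libraries where they do the work, as an engineer would, in place of code of your own. Each camera call takes 0.05 s, during which the arm holds its last target. There are 200 camera calls.

## Working session

There is one attempt and no reset: what is moved stays moved. The work goes in short steps, Python scripts to look and compute and a shell command to move; the robot and the scene stay as the last step left them, time stands still between calls to the robot, and variables do not carry over. Pictures are saved under pics/ and viewed, at most 14 in all, crops included, and the job is handed in when it is done.

```bash
mkdir -p pics; ls; python3 - <<'E'
from workcell import *
import cv2
for n in ("top","scene","wrist"):
    c=camera(n); cv2.imwrite(f"pics/{n}0.png",c["frame"][:,:,::-1]); print(n,c["fx"],c["cx"],c["cy"],c["extrinsics"].round(3).tolist() if hasattr(c["extrinsics"],"round") else c["extrinsics"])
print(get_obs())
E
```

```text
pics
top 488.7544701960785 250.302430067962 195.27899495969373 [[0.01, -1.0, 0.005, -0.03], [-0.984, -0.011, -0.177, 0.517], [0.177, -0.003, -0.984, 0.98], [0.0, 0.0, 0.0, 1.0]]
scene 398.6910042926879 254.06792856503614 191.25961099398504 [[0.409, 0.912, 0.007, -0.188], [0.71, -0.313, -0.631, -0.358], [-0.573, 0.263, -0.776, 1.251], [0.0, 0.0, 0.0, 1.0]]
wrist 297.3186396354542 259.007733867056 194.7813351037599 [[0.324, 0.946, -0.002, -0.624], [0.906, -0.31, 0.287, -0.039], [0.271, -0.095, -0.958, 0.38], [0.0, 0.0, 0.0, 1.0]]
{'clock': 0.15, 'joint_pos': array([-1.26154899,  0.33273291, -0.06467579,  1.46072415,  0.02160124,
        1.34990156, -0.08848634]), 'joint_velocities': array([ 1.90024007e-05, -7.71410796e-04, -1.05443194e-03, -1.89298149e-03,
        1.24476622e-03,  1.62153570e-03, -1.55081858e-03]), 'tau': array([ 8.27296954e-04, -6.25829101e+01,  4.93355852e-02, -3.91848850e+01,
        1.63611310e-02,  7.52678490e-03, -4.89029890e-05]), 'position': array([0.20354629, 0.59064856, 0.24170633]), 'ee_rot': array([ 1.65159691e-01,  9.86266693e-01, -5.31872602e-04, -6.15799165e-05]), 'ft_force': array([0.10102804, 0.67196498, 0.45312886]), 'torque': array([ 0.00331827, -0.05014891,  0.03013149]), 'grasp_force': 0.0, 'grip_width': 0.9980455476961051}
```

View pics/top0.png

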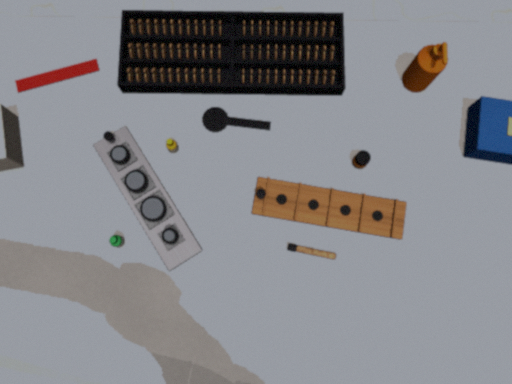

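View pics/scene0.png

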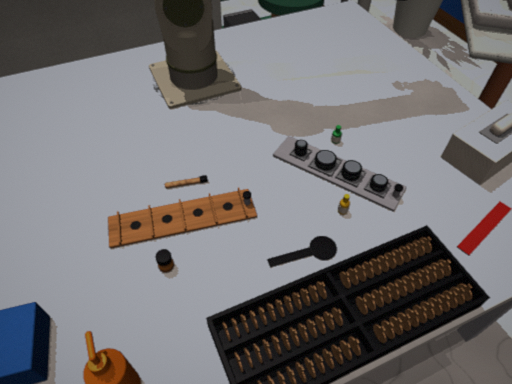

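The top view shows the tray on the left with its post at (109,136) and lenses at about (120,154), (136,181), (153,209) and (170,236). The rack's post is at (261,193), and its discs are at about (282,199), (313,204), (346,210) and (378,216). The scene view shows the same things, with the tray's post at (398,190) and the rack's post at (247,196).

```bash
python3 - <<'E'
import cv2,numpy as np
t=cv2.imread("pics/top0.png");s=cv2.imread("pics/scene0.png")
r=lambda i,x,y,w,h,W,H:cv2.resize(i[y:y+h,x:x+w],(W,H),interpolation=cv2.INTER_CUBIC)
o=np.vstack([np.hstack([r(t,85,120,130,100,390,300),r(t,240,165,130,100,390,300)]),np.hstack([r(s,270,125,150,100,390,260),r(s,105,175,150,100,390,260)])])
cv2.imwrite("pics/crop1.png",o)
E
```

```text
(no output)
```

View pics/crop1.png

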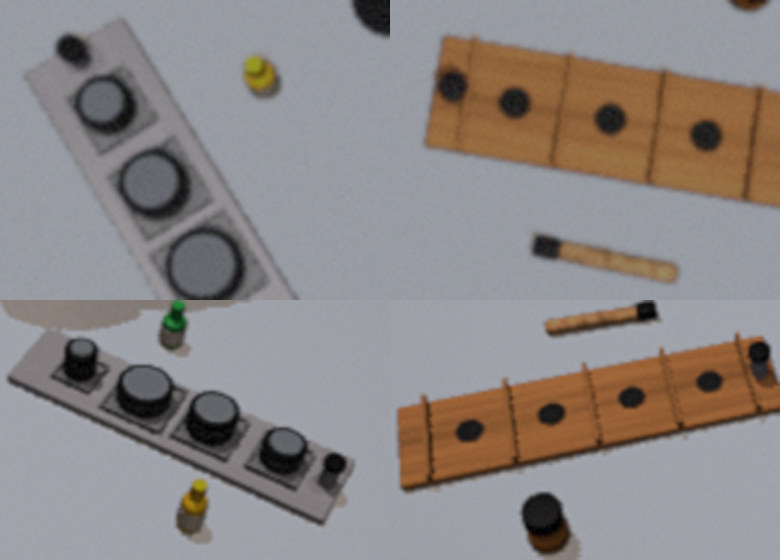

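View pics/wrist0.png

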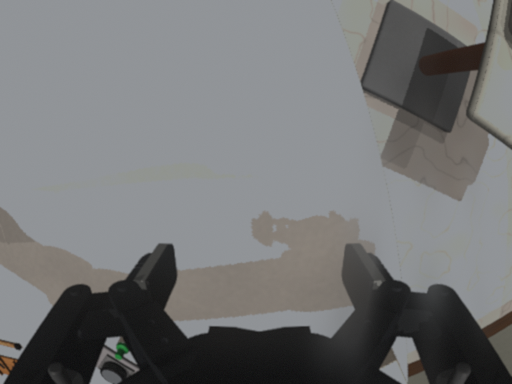

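The crops show grey glass inside dark rims, ordered from the post medium, larger, widest, narrow (c, b, a, d). The rack's discs are plain dark blobs. The wrist view shows only bare table, with one lens at (115,370).

```bash
cat > h.py <<'E'
from workcell import *
import cv2, numpy as np
def ray(c,uv):
    E=np.array(c["extrinsics"]);R=E[:3,:3]
    d=np.array([(uv[0]-c["cx"])/c["fx"],(uv[1]-c["cy"])/c["fy"],1.])
    d=R.T@d
    return -R.T@E[:3,3], d/np.linalg.norm(d)
def plane(c,uv,z):
    o,d=ray(c,uv); return o+d*(z-o[2])/d[2]
def tri(rs):
    A=sum(np.eye(3)-np.outer(d,d) for o,d in rs);b=sum((np.eye(3)-np.outer(d,d))@o for o,d in rs)
    return np.linalg.solve(A,b)
def blobs(c,box,th,K=4):
    """(kind, u, v, major, minor) of dark blobs and their bright holes in box x,y,w,h"""
    x,y,w,h=box
    g=cv2.cvtColor(c["frame"],cv2.COLOR_RGB2GRAY)[y:y+h,x:x+w]
    g=cv2.resize(g,None,fx=K,fy=K,interpolation=cv2.INTER_CUBIC)
    cs,H=cv2.findContours((g<th).astype(np.uint8),cv2.RETR_CCOMP,cv2.CHAIN_APPROX_NONE)
    out=[]
    for k,q in enumerate(cs):
        if cv2.contourArea(q)<20*K*K: continue
        e=cv2.fitEllipse(q)
        out.append(("hole" if H[0][k][3]>=0 else "blob",*(np.array(e[0])+.5)/K-.5+np.array([x,y]),e[1][1]/K,e[1][0]/K))
    return out
E
python3 - <<'E'
from h import *
for n,bs in (("top",[(85,120,130,160),(245,170,170,75)]),("scene",[(270,125,150,90),(105,180,155,70)])):
    c=camera(n)
    for b,th in zip(bs,(75,60)):
        print(n,b)
        for q in blobs(c,b,th): print(q[0],np.round(q[1:],1))
E
```

```text
top (85, 120, 130, 160)
blob [170.  235.2  17.6  16.9]
hole [168.8 235.3  10.8  10.6]
blob [153.1 208.3  26.6  26. ]
hole [152.2 207.9  21.3  20.6]
blob [136.2 181.1  24.2  23.2]
hole [134.7 180.   17.8  17.1]
blob [119.9 154.5  20.8  19.3]
hole [118.4 153.3  14.2  13.3]
blob [109.2 136.7  12.3   8.5]
blob [209.5 124.3  14.5  10.6]
top (245, 170, 170, 75)
blob [377.  215.3   9.8   9.3]
blob [344.9 209.7   9.7   9.3]
blob [313.  204.3   9.6   9.3]
blob [281.1 198.9   9.8   9.3]
blob [260.3 193.1  10.2   9.3]
scene (270, 125, 150, 90)
blob [342.7 209.1  10.7   9.2]
blob [397.2 190.6  16.3   8.7]
blob [377.6 185.5  21.9  21.4]
blob [350.6 172.9  25.1  24.7]
hole [352.2 166.1  15.2  10.8]
blob [339.8 185.7 241.9   1.4]
blob [325.  162.6  26.3  24.2]
blob [300.4 150.7  19.2  17.9]
blob [336.2 136.1  16.8   8.1]
scene (105, 180, 155, 70)
blob [135.1 224.8  10.6   7.9]
blob [177.3 231.5 151.2   4.7]
blob [166.6 218.4  10.2   7.6]
blob [197.5 212.1   9.8   7.6]
blob [227.4 205.9   9.7   7.5]
blob [247.  198.1  16.8   8.1]
blob [189.2 183.2  39.9   2.9]
```

```bash
python3 - <<'E'
from h import *
t=camera("top");s=camera("scene")
hs={}
for th in (65,70,80,85,90):
    print(th,[np.round(q[1:],1).tolist() for q in blobs(s,(285,135,108,66),th) if q[0]=="hole"])
D=[((281.1,198.9),(227.4,205.9)),((313,204.3),(197.5,212.1)),((344.9,209.7),(166.6,218.4)),((377,215.3),(135.1,224.8))]
P=np.array([tri([ray(t,a),ray(s,b)]) for a,b in D]);print(P.round(4))
Q=np.array([plane(t,a,.01) for a,_ in D]);print(Q.round(4), np.linalg.norm(np.diff(Q,axis=0),axis=1),np.array([plane(s,b,.01) for _,b in D]).round(4))
for u,z in (((168.8,235.3),.0485),((152.2,207.9),.0385),((134.7,180),.0445),((118.4,153.3),.0405)): print(plane(t,u,z).round(4))
E
```

```text
65 []
70 []
80 [[379.7, 179.2, 12.4, 8.6], [352.2, 166.1, 15.0, 10.5]]
85 [[379.7, 179.2, 12.1, 8.4], [352.2, 166.2, 14.7, 10.3], [325.7, 156.5, 17.1, 11.9]]
90 [[379.7, 179.2, 11.8, 8.0], [352.2, 166.2, 14.5, 9.9], [325.7, 156.6, 16.8, 11.7], [301.1, 142.7, 7.3, 4.8]]
[[ 0.5164 -0.0926  0.0065]
 [ 0.5053 -0.1619  0.0066]
 [ 0.4941 -0.2313  0.0068]
 [ 0.4826 -0.3006  0.0069]]
[[ 0.5161 -0.0916  0.01  ]
 [ 0.505  -0.1608  0.01  ]
 [ 0.4939 -0.2298  0.01  ]
 [ 0.4823 -0.2989  0.01  ]] [0.07010595 0.06987263 0.07012205] [[ 0.5186 -0.0942  0.01  ]
 [ 0.5076 -0.1631  0.01  ]
 [ 0.4961 -0.2324  0.01  ]
 [ 0.4847 -0.3012  0.01  ]]
[0.4308 0.1429 0.0485]
[0.4891 0.1817 0.0385]
[0.5474 0.2202 0.0445]
[0.6063 0.259  0.0405]
```

```bash
python3 - <<'E'
from h import *
import workcell; print([n for n in dir(workcell) if not n.startswith('_')], getattr(workcell,'tip_reach',None))
t=camera("top");s=camera("scene")
for n,a,b in (("c",(118.4,153.3),(379.7,179.2)),("b",(134.7,180),(352.2,166.2)),("a",(152.2,207.9),(325.7,156.5)),("d",(168.8,235.3),(301.1,142.7))):
    print(n,tri([ray(t,a),ray(s,b)]).round(4))
E
python3 -m inch '[{"slide":[0.035,0,0],"yaw":0.11},{"slide":[0.07,-0.03,0],"yaw":0.22},{"slide":[0.1,-0.06,0],"yaw":0.33},{"slide":[0.13,-0.09,0],"yaw":0.44},{"slide":[0.16,-0.12,0],"yaw":0.55},{"slide":[0.19,-0.15,0],"yaw":0.66},{"slide":[0.22,-0.18,0],"yaw":0.77},{"slide":[0.25,-0.21,0],"yaw":0.88},{"slide":[0.28,-0.24,0],"yaw":0.92},{"slide":[0.3,-0.28,0],"yaw":0.92},{"slide":[0.33,-0.31,-0.02],"yaw":0.92},{"slide":[0.36,-0.33,-0.04],"yaw":0.92},{"slide":[0.38,-0.332,-0.06],"yaw":0.92},{"slide":[0.402,-0.332,-0.08],"yaw":0.92},{"slide":[0.402,-0.332,-0.1],"yaw":0.92},{"slide":[0.402,-0.332,-0.1],"yaw":0.92}]' 0
python3 - <<'E'
from h import *
c=camera("wrist"); cv2.imwrite("pics/wrist1.png",c["frame"][:,:,::-1])
o=get_obs(); print(o["position"],o["joint_pos"])
E
```

```text
['MotionError', 'camera', 'get_obs', 'hand_in', 'tip_reach'] 0.011
c [0.6078 0.2603 0.0334]
b [0.5485 0.2211 0.0371]
a [0.4899 0.1825 0.0313]
d [0.4311 0.1434 0.042 ]
clock: 1.78
position: [0.6044, 0.2572, 0.1373]
ee_rot: [-0.289, 0.957, -0.001, -0.003]
ft_force: [0.1, 0.3, -0.9]
grip_width: 1.001
grasp_force: 0.0
[0.60436886 0.25830305 0.13995803] [-0.54256045  0.47156582  0.09325026  1.4923826  -0.04585941  1.18459515
  1.71669764]
```

View pics/wrist1.png

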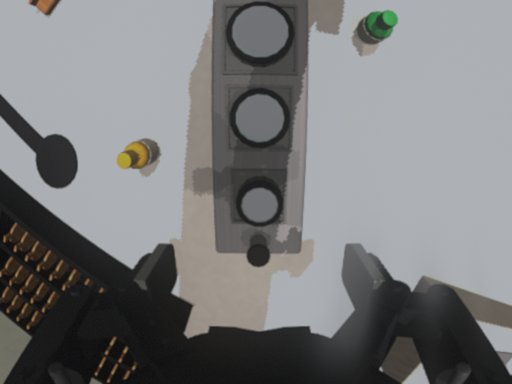

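The wrist view is square to the tray. Lens c is at (260,203), b at (259,118), a at (260,33) and the post at (258,255). Heights from the two fixed cameras look 3–7 mm low, so I'll measure again with a second wrist position while moving down.

```bash
cat >> h.py <<'E'
def wray(c,uv):
    E=np.array(c["extrinsics"]);R=E[:3,:3]
    v=np.array([uv[0]-c["cx"],uv[1]-c["cy"]])/c["fx"];th=np.linalg.norm(v)
    d=R.T@np.array([*(v/th*np.sin(th)),np.cos(th)])
    return -R.T@E[:3,3], d
def wplane(c,uv,z):
    o,d=wray(c,uv); return o+d*(z-o[2])/d[2]
E
cat > w.py <<'E'
from h import *
import pickle,sys
c=camera("wrist"); o=get_obs(); L=[]
for q in blobs(c,(205,0,110,245),70):
    if q[0]=="hole" and q[4]>15: print(np.round(q[1:],1), wplane(c,q[1:3],.04).round(4)); L.append(wray(c,q[1:3]))
print(o["position"].round(4))
pickle.dump(L,open(sys.argv[1],"wb"))
E
python3 w.py w1.pkl
python3 -m inch '[{"slide":[-0.02,-0.014,0],"yaw":0},{"slide":[-0.045,-0.03,0],"yaw":0},{"slide":[-0.07,-0.047,0],"yaw":0},{"slide":[-0.07,-0.047,0],"yaw":0},{"slide":[-0.07,-0.047,0],"yaw":0}]'
python3 w.py w2.pkl; python3 - <<'E'
from h import *
import pickle
for a in pickle.load(open("w1.pkl","rb")):
    for b in pickle.load(open("w2.pkl","rb")):
        p=tri([a,b]); e=np.linalg.norm(np.cross(p-a[0],a[1]))
        if e<.003 and 0<p[2]<.07: print(p.round(4),e.round(4))
E
```

```text
[257.9 202.7  36.5  34.6] [0.6072 0.2592 0.04  ]
[258.1 116.5  48.5  47.8] [0.5489 0.2204 0.04  ]
[258.6  30.9  56.3  51.8] [0.4917 0.1827 0.04  ]
[0.6049 0.2592 0.1422]
clock: 2.3
position: [0.5351, 0.2122, 0.1449]
ee_rot: [-0.29, 0.957, 0.001, 0.002]
ft_force: [0.6, -0.2, 0.6]
grip_width: 1.001
grasp_force: 0.0
[258.3 215.2  44.1  41.1] [0.5492 0.2208 0.04  ]
[258.8 131.4  54.7  54.1] [0.4901 0.1818 0.04  ]
[258.6  43.2  29.7  27.6] [0.431 0.142 0.04 ]
[0.536  0.213  0.1448]
[0.5488 0.2205 0.0413] 0.0001
[0.4905 0.182  0.0348] 0.0001
```

Two wrist positions agree: b at (0.549,0.2205), a at (0.4905,0.182), with tops 3–4 mm below the listed heights. I'll start with lens b.

```bash
python3 -m inch '[{"slide":[0.0135,0.009,-0.02],"yaw":0},{"slide":[0.0135,0.009,-0.045],"yaw":0},{"slide":[0.0135,0.009,-0.07],"yaw":0},{"slide":[0.0135,0.009,-0.09],"yaw":0},{"slide":[0.0135,0.009,-0.105],"yaw":0},{"slide":[0.0135,0.009,-0.1125],"yaw":0},{"slide":[0.0135,0.009,-0.1125],"yaw":0},{"slide":[0.0135,0.009,-0.1125],"yaw":0}]' 0
python3 -m inch '[{"slide":[0,0,0],"yaw":0},{"slide":[0,0,0],"yaw":0},{"slide":[0,0,0],"yaw":0},{"slide":[0,0,0],"yaw":0},{"slide":[0,0,0],"yaw":0},{"slide":[0,0,0],"yaw":0},{"slide":[0,0,0],"yaw":0},{"slide":[0,0,0],"yaw":0}]' 255 30
python3 - <<'E'
from h import *
c=camera("wrist"); cv2.imwrite("pics/wrist2.png",c["frame"][:,:,::-1])
E
```

```text
clock: 3.02
position: [0.5498, 0.2217, 0.0307]
ee_rot: [-0.29, 0.957, 0.0, 0.001]
ft_force: [0.7, 0.4, 1.2]
grip_width: 1.0
grasp_force: 0.0
clock: 3.68
position: [0.5497, 0.2212, 0.031]
ee_rot: [-0.29, 0.957, 0.0, 0.001]
ft_force: [-1.4, -0.4, 6.3]
grip_width: 0.533
grasp_force: 30.7
```

View pics/wrist2.png

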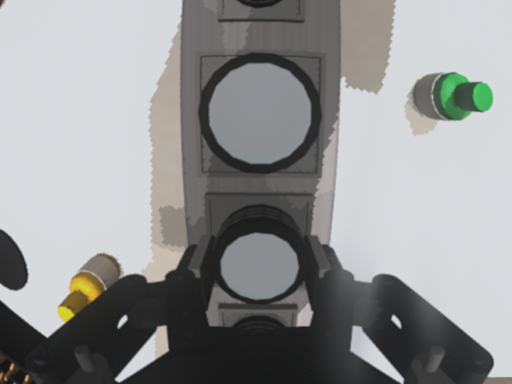

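Lens b is held, at 53% opening and 30 N. Now I lift it and carry it to above rack place 2.

```bash
python3 -m inch '[{"slide":[0,0,0.01],"yaw":0},{"slide":[0,0,0.03],"yaw":0},{"slide":[0,0,0.06],"yaw":0},{"slide":[0,0,0.09],"yaw":0},{"slide":[0,-0.01,0.11],"yaw":-0.1},{"slide":[-0.003,-0.03,0.11],"yaw":-0.22},{"slide":[-0.006,-0.055,0.11],"yaw":-0.34},{"slide":[-0.009,-0.08,0.11],"yaw":-0.46},{"slide":[-0.012,-0.105,0.11],"yaw":-0.58},{"slide":[-0.015,-0.13,0.11],"yaw":-0.7},{"slide":[-0.018,-0.155,0.11],"yaw":-0.82},{"slide":[-0.021,-0.18,0.11],"yaw":-0.94},{"slide":[-0.024,-0.205,0.11],"yaw":-1.06},{"slide":[-0.027,-0.23,0.11],"yaw":-1.18},{"slide":[-0.03,-0.255,0.11],"yaw":-1.3},{"slide":[-0.033,-0.28,0.11],"yaw":-1.42},{"slide":[-0.036,-0.305,0.11],"yaw":-1.54},{"slide":[-0.039,-0.33,0.11],"yaw":-1.66},{"slide":[-0.042,-0.355,0.11],"yaw":-1.78},{"slide":[-0.044,-0.38,0.11],"yaw":-1.9}]'
python3 -m inch '[{"slide":[0,0,0],"yaw":-0.12},{"slide":[0,0,0],"yaw":-0.24},{"slide":[0,0,0],"yaw":-0.36},{"slide":[0,0,0],"yaw":-0.42},{"slide":[0,0,0],"yaw":-0.42},{"slide":[0,0,0],"yaw":-0.42}]'
python3 - <<'E'
from h import *
c=camera("wrist"); cv2.imwrite("pics/wrist3.png",c["frame"][:,:,::-1])
for q in blobs(c,(150,0,220,330),55): print(q[0],np.round(q[1:],1),wplane(c,q[1:3],.01).round(4))
o=get_obs();print(o["position"].round(4),o["joint_pos"].round(2))
E
```

```text
clock: 5.4
position: [0.5046, -0.1602, 0.1406]
ee_rot: [0.612, 0.791, 0.0, 0.0]
ft_force: [-0.0, 0.4, -0.5]
grip_width: 0.536
grasp_force: 31.2
clock: 5.9
position: [0.5051, -0.1589, 0.1403]
ee_rot: [0.761, 0.649, 0.0, 0.0]
ft_force: [0.1, -0.5, -1.9]
grip_width: 0.533
grasp_force: 31.2
blob [367.2 322.9  20.2   5.7] [ 0.6084 -0.3452  0.01  ]
blob [256.6 274.4 192.  141.4] [ 0.4885 -0.249   0.01  ]
hole [258.8 266.   79.5  67.9] [ 0.4924 -0.2392  0.01  ]
blob [148.6 165.6  35.9  22.8] [ 0.4061 -0.1201  0.01  ]
blob [260.4 113.7  25.   24.5] [ 0.5171 -0.0919  0.01  ]
blob [260.5  57.8  25.4  25. ] [ 0.525  -0.0426  0.01  ]
[ 0.5051 -0.1589  0.1402] [-0.32  0.23  0.61  1.87 -0.14  1.09  0.19]
```

View pics/wrist3.png

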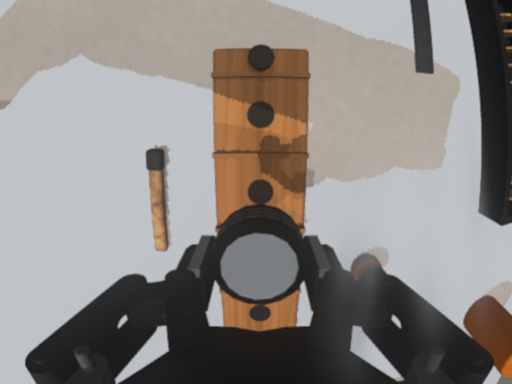

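Lens b is held upright above place 2. The disc of place 1, at (260,114), maps to (0.517,-0.092), which agrees with the top view.

```bash
python3 - <<'E'
from h import *
c=camera("wrist")
print(wplane(c,(258.8,266),.1545).round(4))
E
python3 -m inch '[{"slide":[0.0005,-0.0015,-0.03],"yaw":0},{"slide":[0.0005,-0.0015,-0.06],"yaw":0},{"slide":[0.0005,-0.0015,-0.085],"yaw":0},{"slide":[0.0005,-0.0015,-0.1],"yaw":0},{"slide":[0.0005,-0.0015,-0.107],"yaw":0},{"slide":[0.0005,-0.0015,-0.11],"yaw":0},{"slide":[0.0005,-0.0015,-0.112],"yaw":0},{"slide":[0.0005,-0.0015,-0.112],"yaw":0},{"slide":[0.0005,-0.0015,-0.112],"yaw":0}]'
```

```text
[ 0.5057 -0.1554  0.1545]
clock: 6.75
position: [0.5064, -0.1608, 0.029]
ee_rot: [0.762, 0.648, 0.001, 0.001]
ft_force: [0.2, -0.3, -1.1]
grip_width: 0.533
grasp_force: 31.2
```

```bash
python3 -m inch '[{"slide":[0,0,-0.001],"yaw":0},{"slide":[0,0,-0.001],"yaw":0},{"slide":[0,0,-0.001],"yaw":0}]'
python3 -m inch '[{"slide":[0,0,0],"yaw":0},{"slide":[0,0,0],"yaw":0},{"slide":[0,0,0],"yaw":0},{"slide":[0,0,0],"yaw":0},{"slide":[0,0,0],"yaw":0},{"slide":[0,0,0],"yaw":0},{"slide":[0,0,0.02],"yaw":0},{"slide":[0,0,0.05],"yaw":0},{"slide":[0,0,0.08],"yaw":0},{"slide":[0,0,0.112],"yaw":0},{"slide":[0.011,0.07,0.112],"yaw":0},{"slide":[0.017,0.11,0.112],"yaw":0},{"slide":[0.017,0.11,0.112],"yaw":0},{"slide":[0.017,0.11,0.112],"yaw":0}]' 0
python3 - <<'E'
from h import *
t=camera("top")
for q in blobs(t,(245,170,170,75),75):
    if q[4]>7 and q[4]<40:print(q[0],np.round(q[1:],1),plane(t,q[1:3],.042 if q[0]=="hole" else .01).round(4))
cv2.imwrite("pics/t1.png",cv2.resize(t["frame"][120:270,200:420,::-1],None,fx=3,fy=3))
E
```

```text
clock: 7.0
position: [0.5066, -0.1607, 0.0284]
ee_rot: [0.762, 0.648, 0.001, 0.001]
ft_force: [-3.2, 1.9, 12.6]
grip_width: 0.535
grasp_force: 32.4
clock: 8.17
position: [0.5235, -0.0433, 0.1388]
ee_rot: [0.759, 0.651, 0.001, -0.001]
ft_force: [0.4, 0.6, -0.5]
grip_width: 1.0
grasp_force: 0.0
blob [377.  215.4  10.6   9.8] [ 0.4822 -0.299   0.01  ]
blob [344.9 209.7  10.5   9.9] [ 0.4938 -0.2297  0.01  ]
blob [312.5 202.1  24.6  23.4] [ 0.5099 -0.1597  0.01  ]
hole [314.  201.9  18.   17.6] [ 0.505  -0.1588  0.042 ]
```

View pics/t1.png

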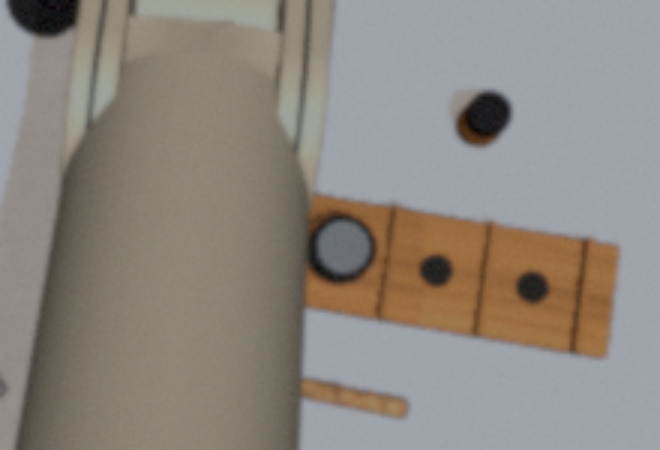

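Lens b stands on place 2 at (314,202), about 2 mm off the middle. Next is lens c.

```bash
python3 -c "
from h import *
print(get_obs()['position'])"
python3 -m inch '[{"slide":[0.005,0.02,0],"yaw":-0.12},{"slide":[0.01,0.05,0],"yaw":-0.24},{"slide":[0.015,0.08,0],"yaw":-0.36},{"slide":[0.02,0.11,0],"yaw":-0.48},{"slide":[0.03,0.14,0],"yaw":-0.6},{"slide":[0.04,0.17,0],"yaw":-0.72},{"slide":[0.05,0.2,0],"yaw":-0.8},{"slide":[0.06,0.23,0],"yaw":-0.8},{"slide":[0.07,0.26,0],"yaw":-0.8},{"slide":[0.08,0.29,0],"yaw":-0.8},{"slide":[0.085,0.3,0],"yaw":-0.8},{"slide":[0.085,0.3,0],"yaw":-0.8},{"slide":[0.085,0.3,0],"yaw":-0.8}]' 0
python3 -c "
from h import *
o=get_obs();print(o['position'],o['joint_pos'].round(2)); q=o['ee_rot']; print(np.degrees(np.arctan2(q[1]**2-q[0]**2,2*q[0]*q[1])))"
```

```text
[ 0.52299489 -0.04683393  0.13875598]
clock: 9.3
position: [0.6079, 0.2483, 0.1383]
ee_rot: [0.954, 0.3, -0.0, 0.001]
ft_force: [0.5, -0.3, 0.2]
grip_width: 1.003
grasp_force: 0.0
[0.60785513 0.24833776 0.138311  ] [-0.83  0.51  0.5   1.52 -0.25  1.18 -1.24]
-55.08605978598994
```

```bash
python3 -m inch '[{"slide":[0,0.01,-0.02],"yaw":-0.02},{"slide":[0,0.01,-0.05],"yaw":-0.02},{"slide":[0,0.01,-0.08],"yaw":-0.02},{"slide":[0,0.01,-0.1],"yaw":-0.02},{"slide":[0,0.01,-0.109],"yaw":-0.02},{"slide":[0,0.01,-0.109],"yaw":-0.02},{"slide":[0,0.01,-0.109],"yaw":-0.02}]' 0
python3 -m inch '[{"slide":[0,0,0],"yaw":0},{"slide":[0,0,0],"yaw":0},{"slide":[0,0,0],"yaw":0},{"slide":[0,0,0],"yaw":0},{"slide":[0,0,0],"yaw":0},{"slide":[0,0,0],"yaw":0},{"slide":[0,0,0],"yaw":0},{"slide":[0,0,0],"yaw":0}]' 255 30
python3 -m inch '[{"slide":[0,0,0.01],"yaw":0},{"slide":[0,0,0.03],"yaw":0},{"slide":[0,0,0.06],"yaw":0},{"slide":[0,0,0.09],"yaw":0},{"slide":[-0.005,-0.02,0.11],"yaw":0.1},{"slide":[-0.013,-0.05,0.11],"yaw":0.2},{"slide":[-0.021,-0.08,0.11],"yaw":0.3},{"slide":[-0.029,-0.11,0.11],"yaw":0.4},{"slide":[-0.037,-0.14,0.11],"yaw":0.5},{"slide":[-0.045,-0.17,0.11],"yaw":0.6},{"slide":[-0.053,-0.2,0.11],"yaw":0.7},{"slide":[-0.061,-0.23,0.11],"yaw":0.8},{"slide":[-0.069,-0.26,0.11],"yaw":0.82},{"slide":[-0.077,-0.29,0.11],"yaw":0.82},{"slide":[-0.085,-0.32,0.11],"yaw":0.82},{"slide":[-0.09,-0.34,0.11],"yaw":0.82},{"slide":[-0.091,-0.351,0.11],"yaw":0.82},{"slide":[-0.091,-0.351,0.11],"yaw":0.82},{"slide":[-0.091,-0.351,0.11],"yaw":0.82}]'
python3 - <<'E'
from h import *
c=camera("wrist"); cv2.imwrite("pics/wrist4.png",c["frame"][:,:,::-1])
for q in blobs(c,(150,0,220,330),60):
  if q[0]=="hole":print(np.round(q[1:],1),wplane(c,q[1:3],.1505).round(4))
print(get_obs()["position"].round(4))
E
```

```text
clock: 9.88
position: [0.6082, 0.2582, 0.0308]
ee_rot: [0.957, 0.29, 0.0, 0.0]
ft_force: [1.0, 0.2, 0.5]
grip_width: 0.999
grasp_force: 0.0
clock: 10.55
position: [0.6081, 0.2597, 0.031]
ee_rot: [0.957, 0.291, 0.001, -0.0]
ft_force: [-1.6, -0.9, 5.0]
grip_width: 0.45
grasp_force: 29.9
clock: 12.13
position: [0.517, -0.0909, 0.1402]
ee_rot: [0.762, 0.648, 0.0, 0.0]
ft_force: [-0.7, 1.0, -0.7]
grip_width: 0.45
grasp_force: 30.5
[224.  281.6  11.5   8.2] [ 0.499  -0.096   0.1505]
[294.2 281.3  11.    7.6] [ 0.5329 -0.1013  0.1505]
[258.8 264.3  62.4  53.9] [ 0.5174 -0.0887  0.1505]
[ 0.5171 -0.09    0.14  ]
```

View pics/wrist4.png

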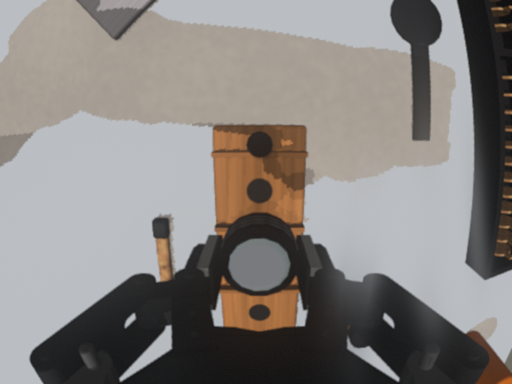

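Lens c is held upright above place 1; the rack's post is at (260,144) and the place 1 disc at (260,190).

```bash
python3 -m inch '[{"slide":[0,-0.0015,-0.03],"yaw":0},{"slide":[0,-0.0015,-0.06],"yaw":0},{"slide":[0,-0.0015,-0.085],"yaw":0},{"slide":[0,-0.0015,-0.1],"yaw":0},{"slide":[0,-0.0015,-0.107],"yaw":0},{"slide":[0,-0.0015,-0.11],"yaw":0},{"slide":[0,-0.0015,-0.1125],"yaw":0},{"slide":[0,-0.0015,-0.1125],"yaw":0},{"slide":[0,-0.0015,-0.1125],"yaw":0}]'
python3 -m inch '[{"slide":[0,0,0],"yaw":0},{"slide":[0,0,0],"yaw":0},{"slide":[0,0,0],"yaw":0},{"slide":[0,0,0],"yaw":0},{"slide":[0,0,0],"yaw":0},{"slide":[0,0,0],"yaw":0},{"slide":[0,0,0.02],"yaw":0},{"slide":[0,0,0.05],"yaw":0},{"slide":[0,0,0.08],"yaw":0},{"slide":[0,0,0.112],"yaw":0},{"slide":[0,0.03,0.112],"yaw":-0.12},{"slide":[0,0.06,0.112],"yaw":-0.24},{"slide":[0,0.09,0.112],"yaw":-0.36},{"slide":[0,0.12,0.112],"yaw":-0.48},{"slide":[-0.005,0.15,0.112],"yaw":-0.6},{"slide":[-0.01,0.18,0.112],"yaw":-0.72},{"slide":[-0.015,0.21,0.112],"yaw":-0.82},{"slide":[-0.02,0.24,0.112],"yaw":-0.82},{"slide":[-0.02,0.24,0.112],"yaw":-0.82},{"slide":[-0.02,0.24,0.112],"yaw":-0.82}]' 0
python3 - <<'E'
from h import *
t=camera("top")
for q in blobs(t,(245,170,170,75),75):
    if q[4]>7 and q[4]<40:print(q[0],np.round(q[1:],1),plane(t,q[1:3],.04 if q[0]=="hole" else .01).round(4))
o=get_obs();print(o["position"].round(4),o["joint_pos"].round(2))
E
```

```text
clock: 12.93
position: [0.5177, -0.0925, 0.0286]
ee_rot: [0.761, 0.648, 0.001, 0.001]
ft_force: [-1.3, -0.8, -0.3]
grip_width: 0.449
grasp_force: 30.5
clock: 14.6
position: [0.4961, 0.1486, 0.1392]
ee_rot: [0.956, 0.293, -0.0, -0.0]
ft_force: [0.3, -0.5, 0.7]
grip_width: 0.998
grasp_force: 0.0
blob [377.  215.4  10.4   9.7] [ 0.4822 -0.299   0.01  ]
blob [344.9 209.8  10.2   9.8] [ 0.4937 -0.2298  0.01  ]
blob [312.8 202.4  23.3  23. ] [ 0.5092 -0.1605  0.01  ]
hole [314.  201.9  18.2  17.7] [ 0.5053 -0.159   0.04  ]
blob [260.3 193.   11.2   9.8] [ 0.5286 -0.0463  0.01  ]
blob [281.5 197.1  19.8  18.9] [ 0.52   -0.0924  0.01  ]
hole [282.1 196.8  14.5  14.5] [ 0.5154 -0.0917  0.04  ]
[0.4965 0.1469 0.1393] [-0.8   0.19  0.47  1.89 -0.1   1.08 -1.27]
```

Lens c stands in the middle of place 1. Next is lens a.

```bash
python3 -m inch '[{"slide":[-0.006,0.035,0],"yaw":0},{"slide":[-0.006,0.035,-0.02],"yaw":0},{"slide":[-0.006,0.035,-0.05],"yaw":0},{"slide":[-0.006,0.035,-0.08],"yaw":0},{"slide":[-0.006,0.035,-0.1],"yaw":0},{"slide":[-0.006,0.035,-0.11],"yaw":0},{"slide":[-0.006,0.035,-0.11],"yaw":0},{"slide":[-0.006,0.035,-0.11],"yaw":0}]' 0
python3 -m inch '[{"slide":[0,0,0],"yaw":0},{"slide":[0,0,0],"yaw":0},{"slide":[0,0,0],"yaw":0},{"slide":[0,0,0],"yaw":0},{"slide":[0,0,0],"yaw":0},{"slide":[0,0,0],"yaw":0},{"slide":[0,0,0],"yaw":0},{"slide":[0,0,0],"yaw":0}]' 255 30
python3 -m inch '[{"slide":[0,0,0.01],"yaw":0},{"slide":[0,0,0.03],"yaw":0},{"slide":[0,0,0.06],"yaw":0},{"slide":[0,0,0.09],"yaw":0},{"slide":[0,-0.02,0.11],"yaw":0.1},{"slide":[0,-0.05,0.11],"yaw":0.2},{"slide":[0,-0.08,0.11],"yaw":0.3},{"slide":[0,-0.11,0.11],"yaw":0.4},{"slide":[0,-0.14,0.11],"yaw":0.5},{"slide":[0,-0.17,0.11],"yaw":0.6},{"slide":[0,-0.2,0.11],"yaw":0.7},{"slide":[0,-0.23,0.11],"yaw":0.8},{"slide":[0,-0.26,0.11],"yaw":0.82},{"slide":[0,-0.29,0.11],"yaw":0.82},{"slide":[0,-0.32,0.11],"yaw":0.82},{"slide":[0.002,-0.35,0.11],"yaw":0.82},{"slide":[0.004,-0.38,0.11],"yaw":0.82},{"slide":[0.004,-0.412,0.11],"yaw":0.82},{"slide":[0.004,-0.412,0.11],"yaw":0.82},{"slide":[0.004,-0.412,0.11],"yaw":0.82}]'
python3 - <<'E'
from h import *
c=camera("wrist"); cv2.imwrite("pics/wrist5.png",c["frame"][:,:,::-1])
for q in blobs(c,(150,0,220,330),60):
  if q[0]=="hole" and q[4]>20:print(np.round(q[1:],1),wplane(c,q[1:3],.1485).round(4))
print(get_obs()["position"].round(4))
E
```

```text
clock: 15.32
position: [0.4912, 0.181, 0.0299]
ee_rot: [0.957, 0.29, 0.0, 0.0]
ft_force: [0.7, -0.0, 0.0]
grip_width: 1.001
grasp_force: 0.0
clock: 15.98
position: [0.4914, 0.1823, 0.0308]
ee_rot: [0.957, 0.291, 0.001, -0.0]
ft_force: [-1.0, -0.5, 8.6]
grip_width: 0.609
grasp_force: 30.3
clock: 17.65
position: [0.494, -0.2321, 0.1401]
ee_rot: [0.763, 0.647, -0.0, 0.0]
ft_force: [0.5, 1.7, -0.8]
grip_width: 0.605
grasp_force: 32.3
[258.9 262.2  90.2  77.9] [ 0.4945 -0.2299  0.1485]
[258.8 107.8  51.6  48.9] [ 0.506  -0.1599  0.1485]
[259.3  24.5  39.2  36. ] [ 0.512  -0.1247  0.1485]
[ 0.4944 -0.2304  0.1399]
```

View pics/wrist5.png

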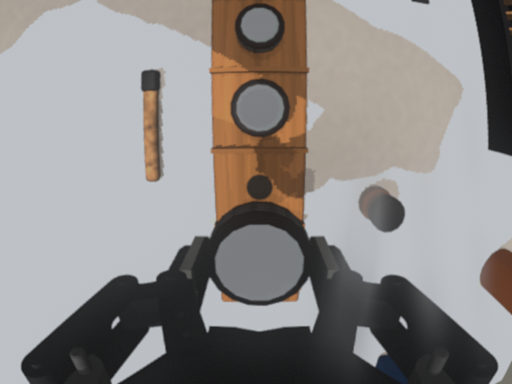

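Lens a is held above place 3 (its disc is at (259,187)). Lenses b and c stand upright at (260,107) and (260,25).

```bash
python3 -m inch '[{"slide":[0,0,-0.03],"yaw":0},{"slide":[0,0,-0.06],"yaw":0},{"slide":[0,0,-0.085],"yaw":0},{"slide":[0,0,-0.1],"yaw":0},{"slide":[0,0,-0.107],"yaw":0},{"slide":[0,0,-0.11],"yaw":0},{"slide":[0,0,-0.1125],"yaw":0},{"slide":[0,0,-0.1125],"yaw":0},{"slide":[0,0,-0.1125],"yaw":0}]'
python3 -m inch '[{"slide":[0,0,0],"yaw":0},{"slide":[0,0,0],"yaw":0},{"slide":[0,0,0],"yaw":0},{"slide":[0,0,0],"yaw":0},{"slide":[0,0,0],"yaw":0},{"slide":[0,0,0],"yaw":0},{"slide":[0,0,0.02],"yaw":0},{"slide":[0,0,0.05],"yaw":0},{"slide":[0,0,0.08],"yaw":0},{"slide":[0,0,0.112],"yaw":0},{"slide":[0,0.03,0.112],"yaw":-0.12},{"slide":[0,0.06,0.112],"yaw":-0.24},{"slide":[0,0.09,0.112],"yaw":-0.36},{"slide":[0,0.12,0.112],"yaw":-0.48},{"slide":[-0.005,0.15,0.112],"yaw":-0.6},{"slide":[-0.01,0.18,0.112],"yaw":-0.72},{"slide":[-0.015,0.21,0.112],"yaw":-0.82},{"slide":[-0.02,0.24,0.112],"yaw":-0.82},{"slide":[-0.03,0.27,0.112],"yaw":-0.82},{"slide":[-0.03,0.3,0.112],"yaw":-0.82}]' 0
python3 -m inch '[{"slide":[-0.01,0.03,0],"yaw":0},{"slide":[-0.03,0.06,0],"yaw":0},{"slide":[-0.033,0.073,0],"yaw":0},{"slide":[-0.033,0.073,0],"yaw":0},{"slide":[-0.033,0.073,0],"yaw":0}]'
python3 - <<'E'
from h import *
t=camera("top")
for q in blobs(t,(245,170,170,75),75):
    if q[4]>7 and q[4]<40:print(q[0],np.round(q[1:],1),plane(t,q[1:3],.036 if q[0]=="hole" else .01).round(4))
o=get_obs();print(o["position"].round(4),o["joint_pos"].round(2))
E
```

```text
clock: 18.45
position: [0.4957, -0.2298, 0.0283]
ee_rot: [0.761, 0.648, 0.001, 0.001]
ft_force: [-0.5, 1.3, 4.1]
grip_width: 0.612
grasp_force: 32.8
clock: 20.12
position: [0.463, 0.0713, 0.1388]
ee_rot: [0.957, 0.291, -0.0, -0.0]
ft_force: [0.5, 0.3, 0.8]
grip_width: 1.001
grasp_force: 0.0
clock: 20.53
position: [0.4316, 0.1431, 0.1389]
ee_rot: [0.957, 0.291, 0.0, 0.0]
ft_force: [-0.2, -0.1, 0.6]
grip_width: 0.999
grasp_force: 0.0
blob [377.  215.3  10.5   9.7] [ 0.4823 -0.2989  0.01  ]
blob [346.2 208.2  27.9  25.3] [ 0.4972 -0.2326  0.01  ]
hole [347.1 207.9  21.4  20.8] [ 0.4938 -0.2294  0.036 ]
blob [312.9 202.4  23.3  23.1] [ 0.5092 -0.1605  0.01  ]
hole [314.  201.9  18.   17.7] [ 0.506  -0.1595  0.036 ]
blob [260.4 193.1  11.2   9.9] [ 0.5286 -0.0464  0.01  ]
blob [281.5 197.1  19.8  19. ] [ 0.52   -0.0924  0.01  ]
hole [282.1 196.8  14.5  14.4] [ 0.5162 -0.092   0.036 ]
[0.4319 0.1422 0.1389] [-0.9   0.03  0.49  2.04 -0.02  1.07 -1.38]
```

```bash
python3 -m inch '[{"slide":[0,0,-0.02],"yaw":0},{"slide":[0,0,-0.05],"yaw":0},{"slide":[0,0,-0.08],"yaw":0},{"slide":[0,0,-0.1],"yaw":0},{"slide":[0,0,-0.108],"yaw":0},{"slide":[0,0,-0.108],"yaw":0},{"slide":[0,0,-0.108],"yaw":0}]' 0
python3 -m inch '[{"slide":[0,0,0],"yaw":0},{"slide":[0,0,0],"yaw":0},{"slide":[0,0,0],"yaw":0},{"slide":[0,0,0],"yaw":0},{"slide":[0,0,0],"yaw":0},{"slide":[0,0,0],"yaw":0},{"slide":[0,0,0],"yaw":0},{"slide":[0,0,0],"yaw":0},{"slide":[0,0,0],"yaw":0}]' 255 30
python3 -m inch '[{"slide":[0,0,0.01],"yaw":0},{"slide":[0,0,0.03],"yaw":0},{"slide":[0,0,0.06],"yaw":0},{"slide":[0,0,0.09],"yaw":0},{"slide":[0.01,-0.02,0.11],"yaw":0.1},{"slide":[0.02,-0.05,0.11],"yaw":0.2},{"slide":[0.03,-0.08,0.11],"yaw":0.3},{"slide":[0.04,-0.11,0.11],"yaw":0.4},{"slide":[0.05,-0.14,0.11],"yaw":0.5},{"slide":[0.05,-0.17,0.11],"yaw":0.6},{"slide":[0.05,-0.2,0.11],"yaw":0.7},{"slide":[0.05,-0.23,0.11],"yaw":0.8},{"slide":[0.05,-0.26,0.11],"yaw":0.82},{"slide":[0.05,-0.29,0.11],"yaw":0.82},{"slide":[0.05,-0.32,0.11],"yaw":0.82},{"slide":[0.0515,-0.35,0.11],"yaw":0.82},{"slide":[0.0515,-0.38,0.11],"yaw":0.82},{"slide":[0.0515,-0.41,0.11],"yaw":0.82},{"slide":[0.0515,-0.4415,0.11],"yaw":0.82},{"slide":[0.0515,-0.4415,0.11],"yaw":0.82}]'
python3 -m inch '[{"slide":[0,0,0],"yaw":0},{"slide":[0,0,0],"yaw":0}]'
python3 - <<'E'
from h import *
c=camera("wrist")
for q in blobs(c,(150,0,220,330),60):
  if q[0]=="hole" and q[4]>20:print(np.round(q[1:],1),wplane(c,q[1:3],.1585).round(4))
print(get_obs()["position"].round(4))
E
```

```text
clock: 21.17
position: [0.4323, 0.1422, 0.0314]
ee_rot: [0.957, 0.29, 0.0, 0.0]
ft_force: [-0.1, -0.0, -0.4]
grip_width: 1.003
grasp_force: 0.0
clock: 21.92
position: [0.4319, 0.1432, 0.0315]
ee_rot: [0.957, 0.291, 0.0, -0.0]
ft_force: [-1.6, -0.5, 7.9]
grip_width: 0.377
grasp_force: 29.2
clock: 23.58
position: [0.4812, -0.305, 0.142]
ee_rot: [0.764, 0.645, -0.001, 0.001]
ft_force: [-0.7, -0.7, -0.2]
grip_width: 0.376
grasp_force: 30.1
clock: 23.75
position: [0.4831, -0.2981, 0.1411]
ee_rot: [0.762, 0.648, 0.0, -0.0]
ft_force: [-0.4, -0.1, -0.5]
grip_width: 0.378
grasp_force: 30.1
[258.7 272.   49.7  42.7] [ 0.4835 -0.2959  0.1585]
[260.4 113.7  57.7  55.9] [ 0.495  -0.2282  0.1585]
[260.1  25.8  49.2  45.2] [ 0.5005 -0.1937  0.1585]
[ 0.4833 -0.2975  0.141 ]
```

```bash
python3 -m inch '[{"slide":[0,-0.001,-0.03],"yaw":0},{"slide":[0,-0.001,-0.06],"yaw":0},{"slide":[0,-0.001,-0.085],"yaw":0},{"slide":[0,-0.001,-0.1],"yaw":0},{"slide":[0,-0.001,-0.107],"yaw":0},{"slide":[0,-0.001,-0.11],"yaw":0},{"slide":[0,-0.001,-0.1125],"yaw":0},{"slide":[0,-0.001,-0.1125],"yaw":0},{"slide":[0,-0.001,-0.1125],"yaw":0}]'
python3 -m inch '[{"slide":[0,0,0],"yaw":0},{"slide":[0,0,0],"yaw":0},{"slide":[0,0,0],"yaw":0},{"slide":[0,0,0],"yaw":0},{"slide":[0,0,0],"yaw":0},{"slide":[0,0,0],"yaw":0},{"slide":[0,0,0.02],"yaw":0},{"slide":[0,0,0.05],"yaw":0},{"slide":[0,0,0.08],"yaw":0},{"slide":[0,0,0.112],"yaw":0},{"slide":[0,0.03,0.14],"yaw":0},{"slide":[0,0.06,0.16],"yaw":0},{"slide":[0,0.09,0.16],"yaw":0},{"slide":[0,0.12,0.16],"yaw":0},{"slide":[0,0.15,0.16],"yaw":0},{"slide":[0,0.18,0.16],"yaw":0},{"slide":[0,0.21,0.16],"yaw":0},{"slide":[0,0.25,0.16],"yaw":0},{"slide":[0,0.29,0.16],"yaw":0},{"slide":[0,0.32,0.16],"yaw":0}]' 0
python3 -m inch '[{"slide":[0,0.04,0],"yaw":0},{"slide":[0,0.08,0],"yaw":0},{"slide":[0,0.1,0],"yaw":0},{"slide":[0,0.1,0],"yaw":0},{"slide":[0,0.1,0],"yaw":0}]'
python3 - <<'E'
from h import *
t=camera("top")
for q in blobs(t,(245,170,170,75),75):
    if q[4]>7 and q[4]<40:print(q[0],np.round(q[1:],1),plane(t,q[1:3],.04 if q[0]=="hole" else .01).round(4))
cv2.imwrite("pics/s2.png",camera("scene")["frame"][:,:,::-1])
E
```

```text
clock: 24.55
position: [0.484, -0.2996, 0.0295]
ee_rot: [0.762, 0.648, 0.001, 0.001]
ft_force: [0.2, -0.4, -0.3]
grip_width: 0.371
grasp_force: 30.1
clock: 26.22
position: [0.4826, 0.0237, 0.1885]
ee_rot: [0.761, 0.649, 0.001, -0.0]
ft_force: [0.5, -0.1, -0.5]
grip_width: 1.003
grasp_force: 0.0
clock: 26.63
position: [0.4829, 0.1212, 0.1882]
ee_rot: [0.761, 0.649, -0.0, 0.0]
ft_force: [0.7, -0.5, -0.2]
grip_width: 0.998
grasp_force: 0.0
blob [378.6 213.6  19.   16.7] [ 0.4861 -0.3025  0.01  ]
hole [381.1 213.1  10.9  10.8] [ 0.4829 -0.2998  0.04  ]
blob [346.1 208.2  27.9  25.3] [ 0.4972 -0.2325  0.01  ]
hole [347.1 207.9  21.4  20.8] [ 0.4932 -0.2286  0.04  ]
blob [312.8 202.3  23.5  23. ] [ 0.5093 -0.1604  0.01  ]
hole [314.  201.9  18.   17.7] [ 0.5053 -0.159   0.04  ]
blob [260.2 193.   11.9  10. ] [ 0.5287 -0.046   0.01  ]
blob [281.5 197.1  19.9  19. ] [ 0.52   -0.0924  0.01  ]
hole [282.1 196.8  14.5  14.3] [ 0.5155 -0.0917  0.04  ]
```

View pics/s2.png

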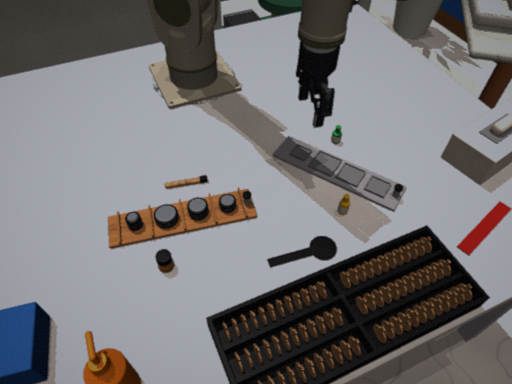

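All four lenses stand upright on the rack at (229,203), (198,209), (166,215) and (134,221) in the scene view. The order from the post is c, b, a, d. The cases are empty and the arm is clear.

```bash
python3 -c "
from workcell import *
print(hand_in())"
```

```text
the job is handed in; nothing more can be done
None
```

I moved all four lenses into the rack in tray order (c, b, a, d from the post), each upright and within about 2 mm of the middle of its place, and handed the job in at about 27 s; no verdict was returned.

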